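Switch to the dummy load and key a test carrier

ROBOT

A 7-joint arm with a two-finger parallel gripper is mounted at the origin on the work surface. World frame = base frame: x ahead of the robot, y to its left, z up, the work surface at z = 0. Lengths are in m, angles in rad, forces in N, time in s.
With the tool pointing down it reaches from about 0.4 to 0.875 m from the base axis. Payload 19.3 kg.
Tool frame: the origin (TCP) lies at the very end of the fingers, on their centre line; the grasp point (between the pads) lies 19 mm behind it; z points along the fingers, y is the direction in which the jaws open and shut (so a half turn about z gives the same grasp; the last joint's range is limited). The gripper opens to 85 mm and grips with 20 to 120 N. Pads are 22 mm wide; open, the fingers measure 114 mm over their backs; the gripper's body (76 mm by 85 mm) begins 54 mm behind the grasp point. The pads swing forward as they close: fully open they stand 13 mm farther back than shut.
Start: joints at [-1.407, 0.521, -0.036, 1.599, 0.021, 1.021, -0.113], TCP at [0.145, 0.608, 0.231] pointing down, gripper open.
Joint ranges: [-2.91, 2.91], [-0.3, 2.13], [-1.5, 1.42], [0.17, 2.43], [-1.26, 4.41], [0.16, 1.93], [-2.52, 2.52]. Speed limits (rad/s): [1.89, 1.89, 2.39, 2.39, 3.01, 3.01, 3.01].

INTERFACE

Orientations are given as [roll, pitch, yaw] about the fixed x, y, z axes, in that order (R = Rz(yaw) Ry(pitch) Rx(roll)).
In Python, from workcell import bot, viewer gives the robot as it stands.
- The arm moves only by the shell command python3 -m creep 'ROWS' [FORCE]. ROWS is JSON, a list of rows, each an object of numbers: "rx", "ry", "rz": the turn, a rotation vector about the tool's x, y, z in degrees; "tx", "ty", "tz": the shift along the tool's x, y, z in mm; "hand": the closure, from -1 (fully open) to 1 (shut), so that 0 is half open. In form: [{"rx": .., "ry": .., "rz": .., "tx": .., "ty": .., "tz": .., "hand": ..}, ...]. A call has 1 to 8 rows; each row is the pose to reach, as a shift and turn from the pose commanded when the call began, along the tool's axes at that moment; what a row does not reach only later rows make up. A row lasts 1/10 s, in which the tool goes at most 50 mm and 8.59 degrees, less where a joint would pass 70% of its speed; a pose out of reach is approached as far as the arm can. A call with a gripper value outside its range is refused whole. The fingers move at their own pace and stop on an object; FORCE is the grip in N (left out, the last holds). Time passes only in rows, so rows that repeat a pose let the fingers close. It gives the time, the measured TCP pose, the force and the opening at its end, in the units of the state.
- bot.observe(): the state, without advancing time (a new reading comes with each control period).
- viewer.grab_frame(name): name is "scene" or "top"; returns a dict with "pixels" (400x640x3 uint8, blue, green, red), "vertical_fov" (degrees; the focal length in pixels is half the picture's height over the tangent of half this angle, whatever the lens; pixels are square), "cx", "cy" (the principal point, pixels), "rvec" (rotation vector, rad) and "tvec" (3), from world to camera coordinates, as OpenCV has them. Camera axes: x right, y down, z forward; pixel columns grow to the right and rows downward; lengths in m; the calibration is good to about 2 mm. A picture is of the moment at which its call begins. There is no depth.
- bot.job_done(): hands the job in, once; it reports no verdict.
Trained networks look in a picture, given as the dict that the camera call returned (one of the last four; its "shot" number tells which), for a name from the list of things; names that differ only in an ending like _2 or _b are one class to them, and where a whole thing is asked for, a point or a joint stands for the part that bears it (a point fixed in the world has none). Each returns a list of dicts, best first, with "score" (0 to 1); they miss things now and then, are a little off and sometimes report something else, mostly with a low value. They report only what shows in the picture. A call takes as long as a camera call. They do not tell look-alikes from the thing itself.
- viewer.outline_of(target, picture): "mask" (400x640 bool, what is visible of it) and "bbox" ([left, top, right, bottom] in pixels, round what is visible of it).
The state is a dict: "clock": time; "qpos": joint angles; "qd": joint speeds; "joint_efforts": joint torques, N m; "position": TCP position; "tool_rot": TCP orientation; "force": force on the tool from outside, world axes, zero at the start; "moment": the same for the moment, N m; "grip_width": finger opening in m.
Only numpy, scipy, OpenCV 4.12 (cv2) and the standard library are available. Lean on these libraries where they do the work, as an engineer would, in place of code of your own. Each camera call takes 0.05 s, during which the arm holds its last target.

TASK

Push the arm of the antenna switch round with a fingertip until it points at the port that has the finned dummy load screwed on. Only then press the knob of the straight Morse key fully down with a fingertip, and finish while still holding it down. Push and press only: leave the key where it stands, and lift or disturb nothing.

Things in the scene. Friction and masses are not known exactly. Their poses are not given: they have to be found in the camera images.
- switch: Antenna switch: flat dark steel box 270 x 270 x 50 mm with a grey top, fixed to the table, turned by up to 0.4 rad. Origin: centre of its underside; x points to its far side (away from the robot), z up. Four ports stand on the far half of its top, 112 mm from the centre, at 35 and 85 degrees either side of x; which of them has the dummy load varies.
- switch_axis (a point): The upright axis of the switch's turning arm: centre of the box, on its top surface, 50 mm above the table. A thin steel pin 30 mm tall, 72 mm from the axis along the switch's x, marks the end stops: the arm cannot pass there.
- switch_arm (a joint): Switch arm's angle, rad: 0 pointing along the switch's -x (towards the robot), growing counter-clockwise seen from above. Starts within 0.7 of 0. Stops at -2.9 and 2.9: it reaches all four ports (-2.53, -1.66, 1.66, 2.53) but cannot pass the far side. Steady friction of about 0.08 N m (1 to 2 N at the arm); it stays where it is left.
- pointer_tip (a point): Tip of the black switch arm, 82 mm from the axis, on top of the arm. The arm is a straight upright-sided bar 12 mm wide reaching from a round hub (radius 17 mm, its top 48 mm above the switch's top) to this tip; the bar is 22 mm high, from 14 to 36 mm above the switch's top (64 to 86 mm above the table).
- pointer_aim (a point): Imaginary point on the arm's centre line beyond its tip, 112 mm from the axis (the radius of the ports). It lies over the middle of a port when the arm points exactly at that port.
- dummy_load: Finned aluminium dummy load screwed upright on one of the four ports: a round stack of six fins, 34 mm in diameter, 44 mm tall, fixed. Origin: centre of its underside on the switch's top. The other three ports carry only small fixed steel sockets 16 mm in diameter and 18 mm tall (two) or a 20 mm wide, 16 mm tall dust cap (one).
- key: Straight Morse key standing loose on rubber feet, 0.95 kg: dark steel base plate 170 x 85 mm, 20 mm high, with a steel lever along its x axis and a flat round black knob at the -x end. Origin: centre of the underside of its base, on the table; x points from the knob end to the terminal end, z up.
- knob_top (a point): Centre of the flat top of the key's black knob, 32 mm in diameter, about 71 mm above the table with the key up. Press here, straight down.
- key_lever (a joint): Angle of the key's lever in rad: 0 up, 0.08 fully down on its stop (the knob then has sunk about 6.4 mm). A spring returns it; the knob needs about 2 N to start moving and 4 N at the stop.
- adapter: Bystander: steel coaxial adapter, 21 mm wide, 30 mm tall, standing loose on the switch's top near the robot-side right corner. Origin: centre of its underside.
- spare_cap: Bystander: dark steel dust cap, 22 mm wide, 16 mm tall, loose on the switch's top near the robot-side left corner. Origin: centre of its underside.
- paddle: Bystander: small two-paddle key, 85 x 70 mm, 43 mm tall, with two upright finger plates and no knob, to the right of the straight key. Origin: centre of its underside.
- screwdriver: Bystander: screwdriver lying right of the straight key.
- mug: Bystander: white mug, 80 mm wide, 90 mm tall. Origin: centre of its underside.
- jar: Bystander: clear jar, 60 mm wide, 75 mm tall, beyond the straight key. Origin: centre of its underside.
Mind the look-alikes: they are no part of the job. There is more than one size of the key; the job needs the larger.

How it is judged:
By the outcome, as a careful person would: the job done as asked, in the order asked, and still so for the second after the job is handed in, while the arm keeps its last pose, push and grip.
It also fails if it takes over 51 s, if anything falls off the work surface, if the arm or the gripper's body presses on something with over 40 N, if the wrist force passes 120 N, or if a joint passes its speed limit or range.

## Working session

There is one attempt and no reset: what is moved stays moved. The work goes in short steps, Python scripts to look and compute and a shell command to move; the robot and the scene stay as the last step left them, time stands still between calls to the robot, and variables do not carry over. Pictures are saved under pics/ and viewed, and the job is handed in when it is done.

```bash
mkdir -p pics; ls; cat > h.py <<'E'
import numpy as np, cv2
from workcell import bot, viewer
def K(f):
    fl=200/np.tan(np.radians(f["vertical_fov"])/2)
    return np.array([[fl,0,f["cx"]],[0,fl,f["cy"]],[0,0,1.]])
def proj(f,P):
    return cv2.projectPoints(np.array(P,float).reshape(-1,3),np.array(f["rvec"],float),np.array(f["tvec"],float),K(f),None)[0].reshape(-1,2)
def ray(f,uv,z):
    R=cv2.Rodrigues(np.array(f["rvec"],float))[0];t=np.array(f["tvec"],float).ravel()
    c=-R.T@t; d=R.T@np.linalg.inv(K(f))@np.array([uv[0],uv[1],1.])
    return c+d*(z-c[2])/d[2]
E
python3 - <<'E'
from h import *
import pickle
fs={}
for n in ("scene","top"):
    f=viewer.grab_frame(n); fs[n]=f
    cv2.imwrite(f"pics/{n}0.png",np.asarray(f["pixels"]))
    print(n,{k:v for k,v in f.items() if k!="pixels"})
    for t in ["switch","switch_arm","dummy_load","key","knob_top","paddle","adapter","spare_cap","mug","jar","screwdriver"]:
        for d in viewer.outline_of(t,f)[:3]:
            print(t,round(d["score"],2),d["bbox"],int(d["mask"].sum()))
pickle.dump(fs,open("f0.pkl","wb"))
s=bot.observe();print(s)
E
```

```text
pics
scene {'vertical_fov': 44.39595854113762, 'cx': 315.91342952281235, 'cy': 193.25195561398147, 'rvec': array([ 0.73139857,  2.63086399, -1.0607609 ]), 'tvec': array([ 0.46843685, -0.13987104,  1.74459152]), 'shot': 1}
switch 0.92 [282.0, 171.0, 403.5, 278.3] 6809
switch_arm 0.73 [339.7, 195.9, 365.0, 215.3] 312
dummy_load 0.73 [227.9, 106.4, 256.2, 131.5] 401
dummy_load 0.53 [352.1, 225.4, 363.0, 242.7] 164
key 0.88 [310.6, 126.0, 342.1, 153.4] 503
key 0.75 [256.4, 131.0, 295.1, 157.8] 192
key 0.71 [247.8, 130.6, 301.9, 170.5] 1052
knob_top 0.61 [254.4, 127.2, 291.3, 152.6] 222
knob_top 0.43 [323.3, 132.0, 337.5, 141.2] 41
paddle 0.56 [229.6, 109.1, 256.0, 132.0] 413
adapter 0.53 [348.2, 169.7, 354.4, 184.2] 49
adapter 0.38 [231.8, 107.2, 257.1, 130.5] 431
spare_cap 0.47 [386.5, 221.4, 392.4, 228.0] 39
mug 0.75 [384.2, 298.9, 418.2, 350.4] 1353
mug 0.51 [256.6, 132.4, 292.2, 158.4] 196
jar 0.97 [231.2, 148.3, 244.4, 175.4] 435
jar 0.74 [282.5, 178.4, 402.9, 280.7] 6525
screwdriver 0.66 [262.1, 131.1, 282.5, 142.0] 117
top {'vertical_fov': 45.622490268750894, 'cx': 320.13159094542
[... 846 characters left out ...]
19
{'clock': 1.2, 'qpos': array([-1.40719768,  0.52139974, -0.03625863,  1.59947721,  0.02121713,
        1.02111649, -0.11280881]), 'qd': array([-9.44952307e-05,  7.26982960e-04,  1.99333410e-04, -6.55693510e-04,
       -1.28384580e-04, -1.29897925e-04,  3.47118555e-04]), 'joint_efforts': array([-1.22834947e-03, -9.26850700e+01,  1.97774403e+00, -3.70226884e+01,
        1.79830275e-02,  2.32132814e-03, -1.34973342e-05]), 'position': array([0.14484818, 0.60798379, 0.23129958]), 'tool_rot': array([-3.14157961e+00,  3.55638019e-05,  2.90771494e+00]), 'force': array([ 0.22450889, -0.18121102, -0.54331265]), 'moment': array([0.00290873, 0.00846903, 0.00247011]), 'grip_width': 0.0855487072676683}
```

```bash
python3 - <<'E'
from h import *
import pickle
fs=pickle.load(open("f0.pkl","rb"))
a=np.asarray(fs["top"]["pixels"])
cv2.imwrite("pics/t_crop.png",cv2.resize(a[140:290,130:510],None,fx=2.1,fy=2.1,interpolation=cv2.INTER_CUBIC))
cv2.imwrite("pics/sw_crop.png",cv2.resize(a[155:265,225:350],None,fx=5,fy=5,interpolation=cv2.INTER_CUBIC))
a=np.asarray(fs["scene"]["pixels"])
cv2.imwrite("pics/s_crop.png",cv2.resize(a[100:290,220:420],None,fx=3.1,fy=3.1,interpolation=cv2.INTER_CUBIC))
E
```

```text
(no output)
```

View pics/top0.png

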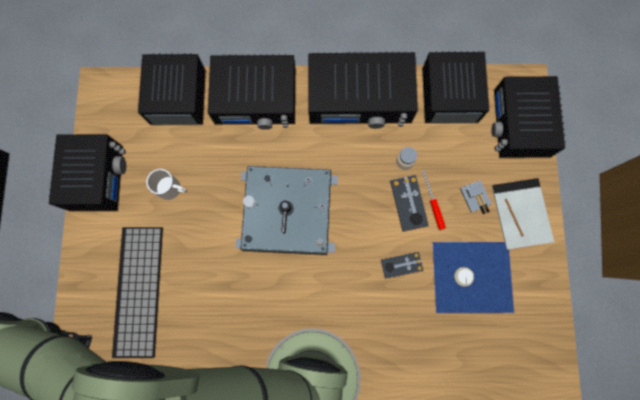

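View pics/t_crop.png

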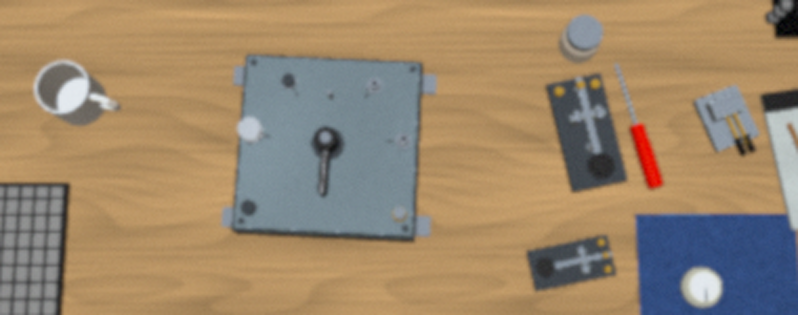

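View pics/sw_crop.png

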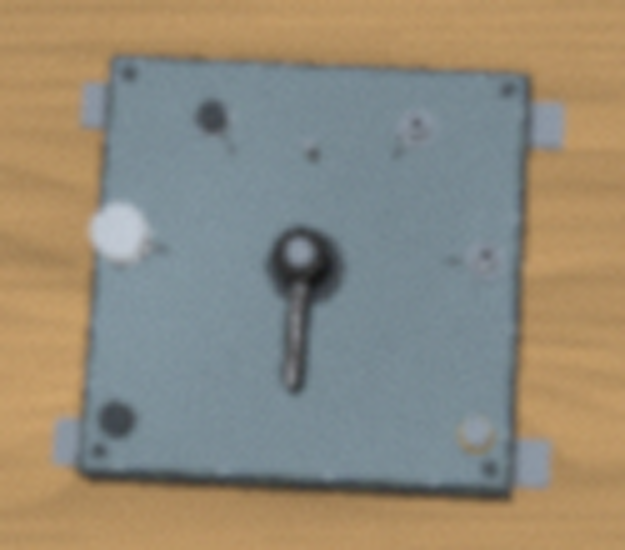

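View pics/s_crop.png

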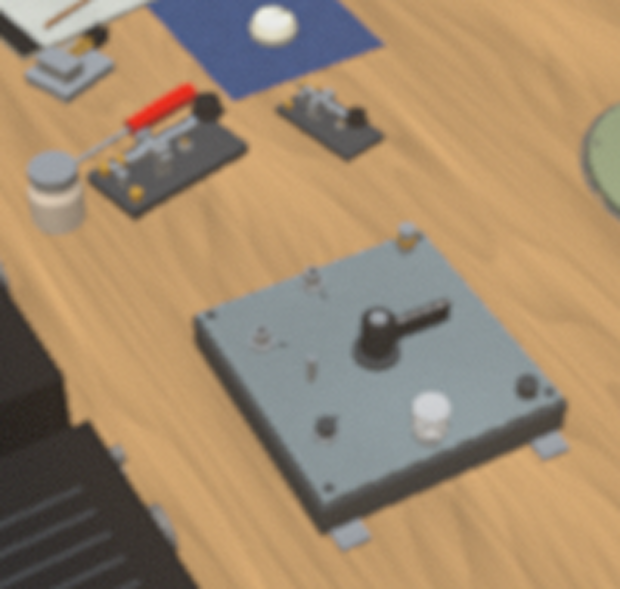

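Top view: the dummy load is the bright round disc on the left port (249,201). The dark dust cap is at (267,178), with sockets at (308,180) and (321,206). The switch arm points at the robot (tip 283,232).
Key candidates: large straight key (410,203) with its knob at (416,219), small straight key (402,264), paddle (478,197), white disc on the blue mat (464,276). By the description I choose the larger straight key. Next I measure it and check with a close crop.

```bash
cat > fit.py <<'E'
from h import *
import pickle
from scipy.optimize import least_squares
fs=pickle.load(open("f0.pkl","rb"))
def un(p,s,ox,oy): return ((p[0]+.5)/s-.5+ox,(p[1]+.5)/s-.5+oy)
T=lambda p:un(p,5,225,155); S=lambda p:un(p,3.1,220,100)
h=.135
def port(d,z): return [.112*np.cos(np.radians(d)),.112*np.sin(np.radians(d)),z]
top=[([h,h,.05],(112,57)),([h,-h,.05],(528,75)),([-h,-h,.05],(512,487)),([-h,h,.05],(83,472)),
 (port(85,.094),(120,231)),(port(35,.066),(212,116)),(port(-35,.068),(416,127)),(port(-85,.068),(486,258)),([.072,0,.08],(312,152)),([0,0,.098],(300,250))]
sc=[([h,-h,.05],(195,318)),([h,h,.05],(326,505)),([-h,h,.05],(565,403)),([-h,-h,.05],(420,236)),
 (port(85,.094),(432,404)),(port(35,.066),(326,421)),(port(-35,.068),(262,332)),(port(-85,.068),(314,270)),([.072,0,.08],(312,360)),([0,0,.098],(379,315))]
def W(p,m):
    c,s=np.cos(p[2]),np.sin(p[2]); m=np.array(m); return np.c_[p[0]+c*m[:,0]-s*m[:,1],p[1]+s*m[:,0]+c*m[:,1],m[:,2]]
def res(p):
    r=[]
    for n,L,U in (("top",top,T),("scene",sc,S)):
        r.append(proj(fs[n],W(p,[m for m,_ in L]))-np.array([U(u) for _,u in L]))
    return np.concatenate(r).ravel()
r=least_squares(res,[.6,.1,0],loss="soft_l1")
if __name__=="__main__":
    print(r.x, np.round(res(r.x).reshape(-1,2),1).tolist())
    p=r.x
    for nm,L in (("top",[(T((293,388)),)]),("scene",[(S((446,305)),)])):
        w=ray(fs[nm],L[0][0],.086); d=w[:2]-p[:2]; print("tip",w,np.hypot(*d),"q",(np.arctan2(d[1],d[0])-p[2])%(2*np.pi)-np.pi)
    # key knob
    tk=un((600,165),2.1,130,140)
    print("knob top",ray(fs["top"],tk,.071))
    print("knob scene",ray(fs["scene"],S((207,102)),.071))
    for q in [(547,86),(602,73),(626,180),(573,191)]: print("base",ray(fs["top"],un(q,2.1,130,140),.02)[:2])
    for q in [(527,250),(607,235),(616,275),(537,291)]: print("small",ray(fs["top"],un(q,2.1,130,140),.02)[:2])
    a=np.asarray(fs["top"]["pixels"]); cv2.imwrite("pics/key_crop.png",cv2.resize(a[165:285,375:450],None,fx=5,fy=5,interpolation=cv2.INTER_CUBIC))
E
python3 fit.py
```

```text
[ 0.50772564  0.07994476 -0.04901048] [[-0.7, -1.3], [1.3, -1.4], [0.8, 1.6], [-1.6, 0.7], [-0.1, -0.0], [0.0, -0.3], [0.4, -0.9], [0.4, -0.6], [-0.1, -1.5], [0.3, 0.7], [-1.1, -2.2], [-0.7, 0.6], [2.5, -1.9], [0.8, -3.9], [0.4, 0.6], [0.6, 0.6], [0.3, -0.6], [-0.2, 0.4], [0.3, -0.4], [0.3, 1.4]]
tip [0.42772297 0.08525111 0.086     ] 0.08017845429416497 q -0.017219681146021237
tip [0.43549124 0.08776832 0.086     ] 0.07265683700689789 q -0.05887700380512051
knob top [ 0.47058906 -0.31539799  0.071     ]
knob scene [ 0.47556704 -0.31854524  0.071     ]
base [ 0.60171198 -0.24964457]
base [ 0.62166244 -0.33413358]
base [ 0.45630993 -0.36294661]
base [ 0.4400894  -0.28329265]
small [ 0.3525554  -0.21232385]
small [ 0.37422124 -0.33107209]
small [ 0.31547422 -0.34171194]
small [ 0.29263654 -0.22529199]
```

```bash
ls pics
```

```text
key_crop.png
s_crop.png
scene0.png
sw_crop.png
t_crop.png
top0.png
```

View pics/key_crop.png

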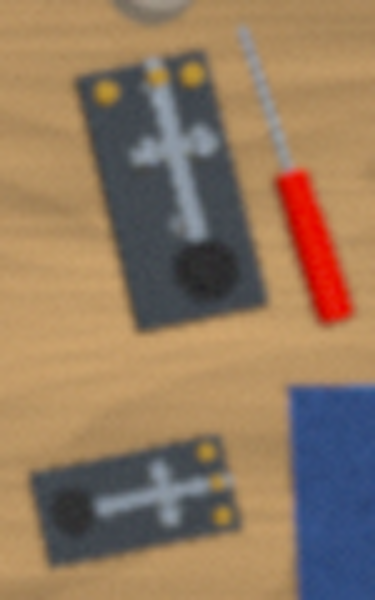

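Corners and ports fit well. The larger key measures about 168 × 85 mm (crop knob at 207,270) and the small one about 120 × 62 mm, so the choice stands. The load is on the +85° port, so the arm must turn clockwise to −1.66. I'll work out the moves.

```bash
cat > mv.py <<'E'
from h import *
from scipy.spatial.transform import Rotation as Ro
def rows(targets,yaw=None):
    s=bot.observe(); R=Ro.from_euler("xyz",s["tool_rot"]).as_matrix()
    print("t",round(s["clock"],2),"pos",np.round(s["position"],4),"rot",np.round(s["tool_rot"],3),"F",np.round(s["force"],1),"w",round(s["grip_width"],4))
    for t in targets:
        print(np.round(t,4),"-> mm",np.round(R.T@(np.array(t)-s["position"])*1000,1))
    if yaw is not None: print("rz deg",np.round(-np.degrees((yaw-s["tool_rot"][2]+np.pi)%(2*np.pi)-np.pi),1))
ax=np.array([.5077,.0799]); Y=-.049
def pushpt(q,r=.055,gap=0,ex=.011,ey=.0145,yaw=3.006):
    b=np.pi+Y+q; u=np.array([np.cos(b),np.sin(b)]); n=np.array([u[1],-u[0]])
    tx=np.array([np.cos(yaw),np.sin(yaw)]);ty=np.array([np.sin(yaw),-np.cos(yaw)])
    return ax+r*u-(.006+gap+ex*abs(n@tx)+ey*abs(n@ty))*n
E
python3 - <<'E'
from mv import *
import pickle
fs=pickle.load(open("f0.pkl","rb"))
f=fs["top"]
for n,p,z in (("adapter",(475,432),.08),("cap",(116,420),.066),("load",(120,231),.094)): print(n,ray(f,((p[0]+.5)/5-.5+225,(p[1]+.5)/5-.5+155),z))
st=pushpt(-.03,gap=.025)
rows([[.40,.35,.2],[*st,.2]],3.006)
E
```

```text
adapter [ 0.4014466  -0.02387439  0.08      ]
cap [0.41142057 0.19450913 0.066     ]
load [0.52290216 0.19055005 0.094     ]
t 1.2 pos [0.1448 0.608  0.2313] rot [-3.142  0.     2.908] F [ 0.2 -0.2 -0.5] w 0.0855
[0.4  0.35 0.2 ] -> mm [-308.  -191.8   31.3]
[0.4492 0.0383 0.2   ] -> mm [-428.1 -483.6   31.3]
rz deg -5.6
```

```bash
python3 -m creep '[{"tx":-30,"ty":-19,"tz":5,"hand":1,"rz":-1},{"tx":-70,"ty":-43,"tz":10,"hand":1,"rz":-2},{"tx":-110,"ty":-68,"tz":15,"hand":1,"rz":-3},{"tx":-150,"ty":-93,"tz":20,"hand":1,"rz":-4},{"tx":-190,"ty":-118,"tz":25,"hand":1,"rz":-5.6},{"tx":-230,"ty":-143,"tz":30,"hand":1,"rz":-5.6},{"tx":-270,"ty":-168,"tz":31,"hand":1,"rz":-5.6},{"tx":-308,"ty":-192,"tz":31,"hand":1,"rz":-5.6}]' 30
python3 - <<'E'
from mv import *
rows([[.4492,.0383,.2]],3.006)
E
```

```text
t 1.2 pos [0.1448 0.608  0.2313] rot [-3.142  0.     2.908] F [ 0.2 -0.2 -0.5] w 0.0855
[0.4492 0.0383 0.2   ] -> mm [-428.1 -483.6   31.3]
rz deg -5.6schema error: expected keys rx, ry, rz, tx, ty, tz, hand
```

All seven keys are required in each row.

```bash
python3 -m creep '[{"rx":0,"ry":0,"rz":-1,"tx":-30,"ty":-19,"tz":5,"hand":1},{"rx":0,"ry":0,"rz":-2,"tx":-70,"ty":-43,"tz":10,"hand":1},{"rx":0,"ry":0,"rz":-3,"tx":-110,"ty":-68,"tz":15,"hand":1},{"rx":0,"ry":0,"rz":-4,"tx":-150,"ty":-93,"tz":20,"hand":1},{"rx":0,"ry":0,"rz":-5.6,"tx":-190,"ty":-118,"tz":25,"hand":1},{"rx":0,"ry":0,"rz":-5.6,"tx":-230,"ty":-143,"tz":30,"hand":1},{"rx":0,"ry":0,"rz":-5.6,"tx":-270,"ty":-168,"tz":31,"hand":1},{"rx":0,"ry":0,"rz":-5.6,"tx":-308,"ty":-192,"tz":31,"hand":1}]' 30
python3 - <<'E'
from mv import *
rows([[.4492,.0383,.2]],3.006)
E
```

```text
clock: 2.0
position: [0.4012, 0.3481, 0.2003]
tool_rot: [3.142, 0.0, 3.005]
force: [0.6, 0.7, 0.6]
grip_width: 0.0004
t 2.0 pos [0.4012 0.3481 0.2003] rot [3.142 0.    3.005] F [0.6 0.7 0.6] w 0.0004
[0.4492 0.0383 0.2   ] -> mm [-8.970e+01 -3.004e+02  3.000e-01]
rz deg -0.0
```

```bash
python3 -m creep '[{"rx":0,"ry":0,"rz":0,"tx":-10,"ty":-30,"tz":0,"hand":1},{"rx":0,"ry":0,"rz":0,"tx":-22,"ty":-73,"tz":0,"hand":1},{"rx":0,"ry":0,"rz":0,"tx":-35,"ty":-118,"tz":0,"hand":1},{"rx":0,"ry":0,"rz":0,"tx":-49,"ty":-163,"tz":0,"hand":1},{"rx":0,"ry":0,"rz":0,"tx":-62,"ty":-208,"tz":0,"hand":1},{"rx":0,"ry":0,"rz":0,"tx":-76,"ty":-252,"tz":0,"hand":1},{"rx":0,"ry":0,"rz":0,"tx":-86,"ty":-287,"tz":0,"hand":1},{"rx":0,"ry":0,"rz":0,"tx":-90,"ty":-300,"tz":0,"hand":1}]'
python3 - <<'E'
from mv import *
rows([[.4492,.0383,.069]],3.006)
for n in ("scene","top"):
    f=viewer.grab_frame(n); a=np.asarray(f["pixels"])
    print(n,proj(f,[bot.observe()["position"]]))
    c=a[100:290,220:420] if n=="scene" else a[140:270,220:420]
    cv2.imwrite(f"pics/{n}1.png",cv2.resize(c,None,fx=3,fy=3,interpolation=cv2.INTER_CUBIC))
E
```

```text
clock: 2.8
position: [0.4486, 0.0369, 0.2006]
tool_rot: [-3.141, 0.001, 3.002]
force: [0.1, 1.5, 0.3]
grip_width: 0.0
t 2.8 pos [0.4486 0.0369 0.2006] rot [-3.141e+00  1.000e-03  3.002e+00] F [0.1 1.5 0.3] w 0.0
[0.4492 0.0383 0.069 ] -> mm [ -0.3   1.6 131.6]
rz deg -0.3
scene [[352.64139612 161.3014064 ]]
top [[296.5101098  218.87928326]]
```

View pics/scene1.png

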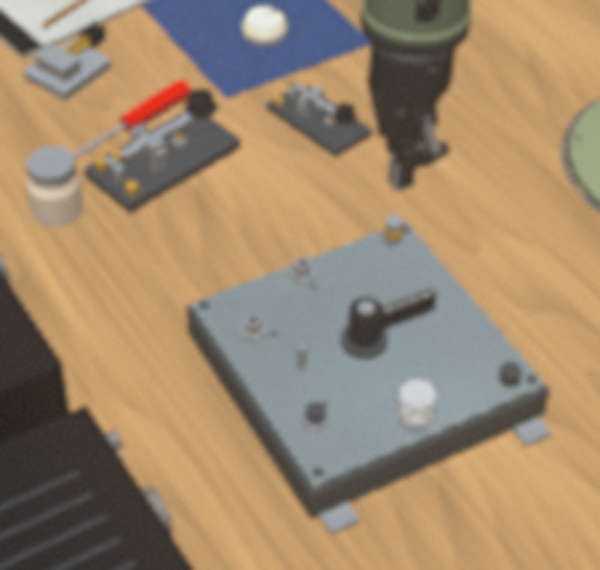

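View pics/top1.png

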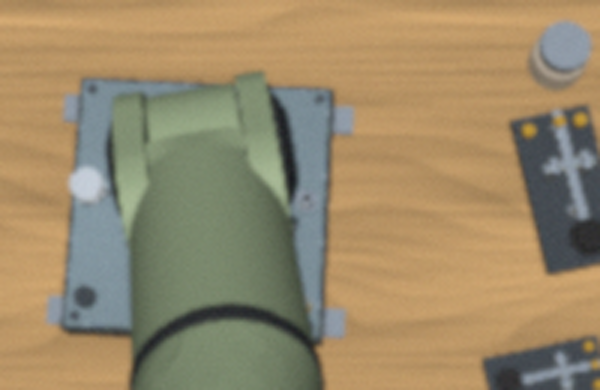

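Scene: the shut fingertips are at (353,161), matching the projected TCP. The switch arm is still pointing at the robot, and the top view is hidden by the robot's wrist. Now I descend beside the arm.

```bash
python3 -m creep '[{"rx":0,"ry":0,"rz":0,"tx":0,"ty":1,"tz":25,"hand":1},{"rx":0,"ry":0,"rz":0,"tx":0,"ty":1,"tz":60,"hand":1},{"rx":0,"ry":0,"rz":0,"tx":0,"ty":1,"tz":95,"hand":1},{"rx":0,"ry":0,"rz":0,"tx":0,"ty":1,"tz":118,"hand":1},{"rx":0,"ry":0,"rz":0,"tx":0,"ty":1,"tz":127,"hand":1},{"rx":0,"ry":0,"rz":0,"tx":0,"ty":1,"tz":131,"hand":1},{"rx":0,"ry":0,"rz":0,"tx":0,"ty":1,"tz":131,"hand":1}]'
python3 - <<'E'
from mv import *
rows([[*pushpt(q),.069] for q in (-.03,-.2,-.4,-.6,-.8,-1.0,-1.2,-1.4,-1.6,-1.66)],3.006)
f=viewer.grab_frame("scene"); a=np.asarray(f["pixels"])
cv2.imwrite("pics/scene2.png",cv2.resize(a[140:270,280:420],None,fx=4.5,fy=4.5,interpolation=cv2.INTER_CUBIC))
E
```

```text
clock: 3.6
position: [0.4488, 0.0418, 0.0697]
tool_rot: [3.141, 0.0, 3.006]
force: [-0.9, 0.6, 0.3]
grip_width: 0.0002
t 3.6 pos [0.4488 0.0418 0.0697] rot [3.141 0.    3.006] F [-0.9  0.6  0.3] w 0.0002
[0.4512 0.0632 0.069 ] -> mm [ 0.5 21.5  0.7]
[0.4491 0.0725 0.069 ] -> mm [ 3.9 30.4  0.7]
[0.4481 0.0829 0.069 ] -> mm [ 6.3 40.6  0.7]
[0.4494 0.094  0.069 ] -> mm [ 6.5 51.7  0.7]
[0.4532 0.1052 0.069 ] -> mm [ 4.2 63.4  0.7]
[0.4599 0.1158 0.069 ] -> mm [-0.9 74.8  0.7]
[0.4692 0.125  0.069 ] -> mm [-8.9 85.2  0.7]
[0.4808 0.132  0.069 ] -> mm [-19.5  93.7   0.7]
[0.4942 0.1361 0.069 ] -> mm [-32.3  99.6   0.7]
[0.4984 0.1367 0.069 ] -> mm [-36.3 100.7   0.7]
rz deg -0.0
```

View pics/scene2.png

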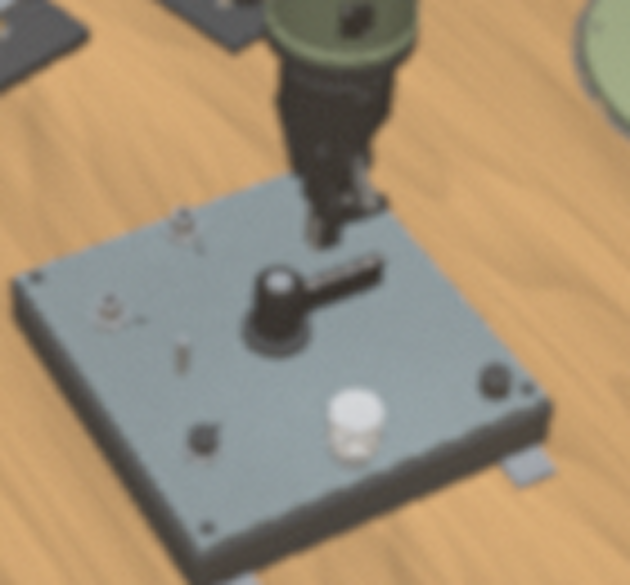

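Scene: the fingertip, at crop (320,240), is low on the −y side of the arm bar, clear of the adapter and the hub. I push along the arc in steps.

```bash
python3 -m creep '[{"rx":0,"ry":0,"rz":0,"tx":0,"ty":10,"tz":0,"hand":1},{"rx":0,"ry":0,"rz":0,"tx":0.5,"ty":20,"tz":0,"hand":1},{"rx":0,"ry":0,"rz":0,"tx":4,"ty":30,"tz":0,"hand":1},{"rx":0,"ry":0,"rz":0,"tx":6,"ty":40,"tz":0,"hand":1},{"rx":0,"ry":0,"rz":0,"tx":6,"ty":48,"tz":0,"hand":1},{"rx":0,"ry":0,"rz":0,"tx":6,"ty":52,"tz":0,"hand":1},{"rx":0,"ry":0,"rz":0,"tx":6,"ty":52,"tz":0,"hand":1}]'
python3 - <<'E'
from mv import *
rows([[*pushpt(q),.069] for q in (-.6,-.8,-1.0,-1.2,-1.4,-1.6,-1.66)],3.006)
f=viewer.grab_frame("scene"); a=np.asarray(f["pixels"])
cv2.imwrite("pics/scene3.png",cv2.resize(a[140:270,280:420],None,fx=4.5,fy=4.5,interpolation=cv2.INTER_CUBIC))
E
```

```text
clock: 4.35
position: [0.4497, 0.0944, 0.0693]
tool_rot: [3.141, -0.0, 3.006]
force: [0.1, -0.8, 0.3]
grip_width: -0.0001
t 4.35 pos [0.4497 0.0944 0.0693] rot [ 3.141 -0.     3.006] F [ 0.1 -0.8  0.3] w -0.0001
[0.4494 0.094  0.069 ] -> mm [ 0.3 -0.5  0.3]
[0.4532 0.1052 0.069 ] -> mm [-2.1 11.2  0.3]
[0.4599 0.1158 0.069 ] -> mm [-7.2 22.6  0.3]
[0.4692 0.125  0.069 ] -> mm [-15.2  33.    0.3]
[0.4808 0.132  0.069 ] -> mm [-25.8  41.4   0.3]
[0.4942 0.1361 0.069 ] -> mm [-38.5  47.3   0.3]
[0.4984 0.1367 0.069 ] -> mm [-42.6  48.5   0.3]
rz deg 0.0
```

View pics/scene3.png

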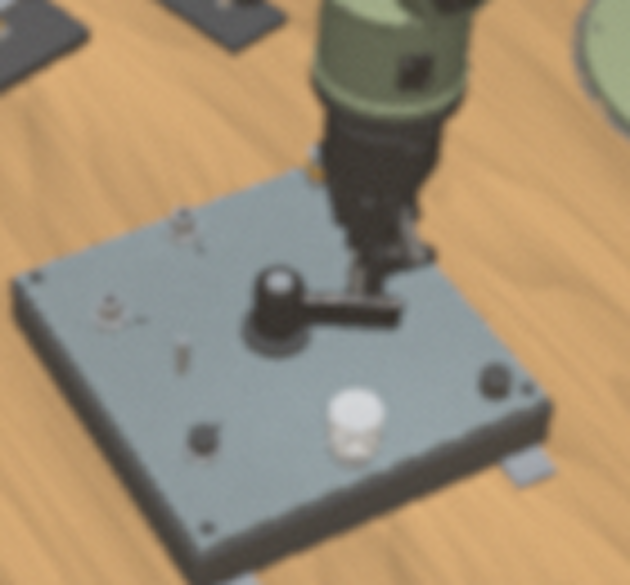

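The arm has turned to about −0.5, with its tip at crop (400,315) and the finger behind it. I continue to about −1.4.

```bash
python3 -m creep '[{"rx":0,"ry":0,"rz":0,"tx":-2,"ty":10,"tz":0,"hand":1},{"rx":0,"ry":0,"rz":0,"tx":-6,"ty":19,"tz":0,"hand":1},{"rx":0,"ry":0,"rz":0,"tx":-11,"ty":28,"tz":0,"hand":1},{"rx":0,"ry":0,"rz":0,"tx":-18,"ty":36,"tz":0,"hand":1},{"rx":0,"ry":0,"rz":0,"tx":-24,"ty":40,"tz":0,"hand":1},{"rx":0,"ry":0,"rz":0,"tx":-26,"ty":41,"tz":0,"hand":1},{"rx":0,"ry":0,"rz":0,"tx":-26,"ty":41,"tz":0,"hand":1}]'
python3 - <<'E'
from mv import *
rows([[*pushpt(q),.069] for q in (-1.4,-1.5,-1.6,-1.66)],3.006)
f=viewer.grab_frame("scene"); a=np.asarray(f["pixels"]).copy()
# predicted aim line overlays
for q,c in ((-1.4,(0,255,255)),(-1.66,(0,0,255))):
    b=np.pi+Y+q
    for r in (.082,.112): print(q,r,((proj(f,[[*(ax+r*np.array([np.cos(b),np.sin(b)])),.086]])[0]-[280,140]+.5)*4.5).round(0))
cv2.imwrite("pics/scene4.png",cv2.resize(a[140:270,280:420],None,fx=4.5,fy=4.5,interpolation=cv2.INTER_CUBIC))
E
```

```text
clock: 5.1
position: [0.4813, 0.1309, 0.0692]
tool_rot: [3.141, 0.0, 3.005]
force: [0.5, -0.7, 1.1]
grip_width: -0.0003
t 5.1 pos [0.4813 0.1309 0.0692] rot [3.141 0.    3.005] F [ 0.5 -0.7  1.1] w -0.0003
[0.4808 0.132  0.069 ] -> mm [0.6 1.1 0.2]
[0.4874 0.1345 0.069 ] -> mm [-5.5  4.4  0.2]
[0.4942 0.1361 0.069 ] -> mm [-12.1   6.9   0.2]
[0.4984 0.1367 0.069 ] -> mm [-16.1   8.1   0.2]
rz deg -0.0
-1.4 0.082 [365. 372.]
-1.4 0.112 [397. 400.]
-1.66 0.082 [337. 385.]
-1.66 0.112 [359. 418.]
```

View pics/scene4.png

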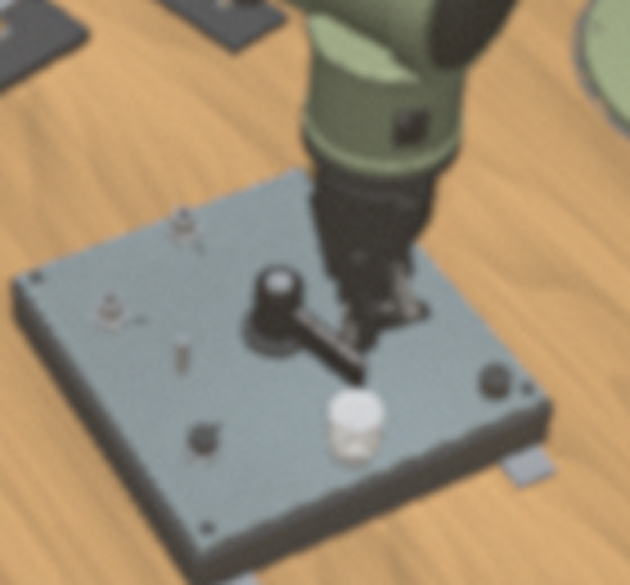

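Scene: the tip is at crop (362,368), matching the prediction for −1.4. Next is the final part, slowly, and then I back off and check.

```bash
python3 -m creep '[{"rx":0,"ry":0,"rz":0,"tx":-3,"ty":3,"tz":0,"hand":1},{"rx":0,"ry":0,"rz":0,"tx":-7,"ty":5,"tz":0,"hand":1},{"rx":0,"ry":0,"rz":0,"tx":-11,"ty":7,"tz":0,"hand":1},{"rx":0,"ry":0,"rz":0,"tx":-14,"ty":8,"tz":0,"hand":1},{"rx":0,"ry":0,"rz":0,"tx":-15.5,"ty":8,"tz":0,"hand":1},{"rx":0,"ry":0,"rz":0,"tx":-15.5,"ty":8,"tz":0,"hand":1}]'
python3 - <<'E'
from mv import *
rows([[*pushpt(q),.069] for q in (-1.6,-1.66)],3.006)
f=viewer.grab_frame("scene"); a=np.asarray(f["pixels"]).copy()
for q in (-1.6,-1.66):
    b=np.pi+Y+q
    for r in (.05,.082,.112): print(q,r,((proj(f,[[*(ax+r*np.array([np.cos(b),np.sin(b)])),.086]])[0]-[305,180]+.5)*9).round(0))
cv2.imwrite("pics/scene5.png",cv2.resize(a[180:245,305:390],None,fx=9,fy=9,interpolation=cv2.INTER_CUBIC))
E
```

```text
clock: 5.75
position: [0.4977, 0.1367, 0.0693]
tool_rot: [3.141, 0.0, 3.005]
force: [-0.7, 1.5, -0.4]
grip_width: -0.0005
t 5.75 pos [0.4977 0.1367 0.0693] rot [3.141 0.    3.005] F [-0.7  1.5 -0.4] w -0.0005
[0.4942 0.1361 0.069 ] -> mm [ 3.4 -1.1  0.3]
[0.4984 0.1367 0.069 ] -> mm [-0.7  0.1  0.3]
rz deg -0.0
-1.6 0.05 [413. 336.]
-1.6 0.082 [463. 404.]
-1.6 0.112 [511. 470.]
-1.66 0.05 [405. 339.]
-1.66 0.082 [449. 409.]
-1.66 0.112 [492. 477.]
```

View pics/scene5.png

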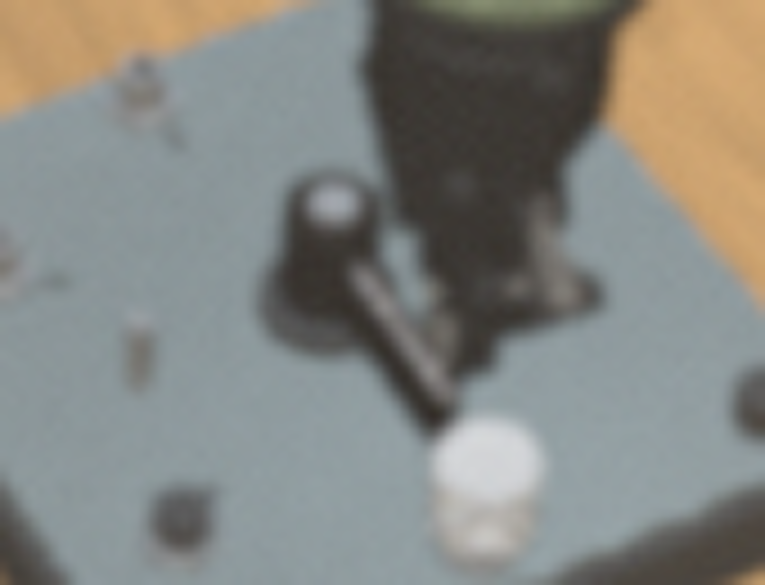

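The arm's centre line, through crop (355,265)–(445,398), extends to (490,470), which is the middle of the load (490,465). I back off, lift and travel to above the larger key, then verify from the top camera.

```bash
python3 -m creep '[{"rx":0,"ry":0,"rz":0,"tx":8,"ty":0,"tz":0,"hand":1},{"rx":0,"ry":0,"rz":0,"tx":16,"ty":0,"tz":-5,"hand":1},{"rx":0,"ry":0,"rz":0,"tx":18,"ty":0,"tz":-35,"hand":1},{"rx":0,"ry":0,"rz":0,"tx":18,"ty":0,"tz":-70,"hand":1},{"rx":0,"ry":0,"rz":0,"tx":18,"ty":0,"tz":-95,"hand":1},{"rx":0,"ry":0,"rz":0,"tx":18,"ty":-20,"tz":-100,"hand":1},{"rx":0,"ry":0,"rz":0,"tx":18,"ty":-50,"tz":-100,"hand":1},{"rx":0,"ry":0,"rz":0,"tx":18,"ty":-80,"tz":-100,"hand":1}]'
python3 - <<'E'
from mv import *
rows([[.473,-.317,.17],[.473,-.20,.17]],3.006)
E
```

```text
clock: 6.6
position: [0.4679, 0.0594, 0.1699]
tool_rot: [3.141, 0.001, 3.007]
force: [0.2, -0.9, -0.6]
grip_width: 0.0
t 6.6 pos [0.4679 0.0594 0.1699] rot [3.141e+00 1.000e-03 3.007e+00] F [ 0.2 -0.9 -0.6] w 0.0
[ 0.473 -0.317  0.17 ] -> mm [-5.570e+01 -3.723e+02 -2.000e-01]
[ 0.473 -0.2    0.17 ] -> mm [-4.000e+01 -2.563e+02 -2.000e-01]
rz deg 0.0
```

```bash
python3 -m creep '[{"rx":0,"ry":0,"rz":0,"tx":-6,"ty":-40,"tz":0,"hand":1},{"rx":0,"ry":0,"rz":0,"tx":-13,"ty":-85,"tz":0,"hand":1},{"rx":0,"ry":0,"rz":0,"tx":-20,"ty":-130,"tz":0,"hand":1},{"rx":0,"ry":0,"rz":0,"tx":-27,"ty":-175,"tz":0,"hand":1},{"rx":0,"ry":0,"rz":0,"tx":-33,"ty":-215,"tz":0,"hand":1},{"rx":0,"ry":0,"rz":0,"tx":-38,"ty":-245,"tz":0,"hand":1},{"rx":0,"ry":0,"rz":0,"tx":-40,"ty":-256,"tz":0,"hand":1},{"rx":0,"ry":0,"rz":0,"tx":-40,"ty":-256,"tz":0,"hand":1}]'
python3 - <<'E'
from mv import *
import pickle
rows([[.473,-.317,.17]],3.006)
fs={}
for n in ("scene","top"):
    f=viewer.grab_frame(n); fs[n]=f; a=np.asarray(f["pixels"])
    c=a[165:255,280:400] if n=="scene" else a[155:265,225:350]
    s=6 if n=="scene" else 5
    cv2.imwrite(f"pics/{n}6.png",cv2.resize(c,None,fx=s,fy=s,interpolation=cv2.INTER_CUBIC))
pickle.dump(fs,open("f6.pkl","wb"))
E
```

```text
clock: 7.4
position: [0.473, -0.2001, 0.1695]
tool_rot: [-3.141, 0.0, 3.003]
force: [-0.1, 1.3, -0.1]
grip_width: 0.0001
t 7.4 pos [ 0.473  -0.2001  0.1695] rot [-3.141  0.     3.003] F [-0.1  1.3 -0.1] w 0.0001
[ 0.473 -0.317  0.17 ] -> mm [ -16.1 -115.8   -0.5]
rz deg -0.2
```

View pics/top6.png

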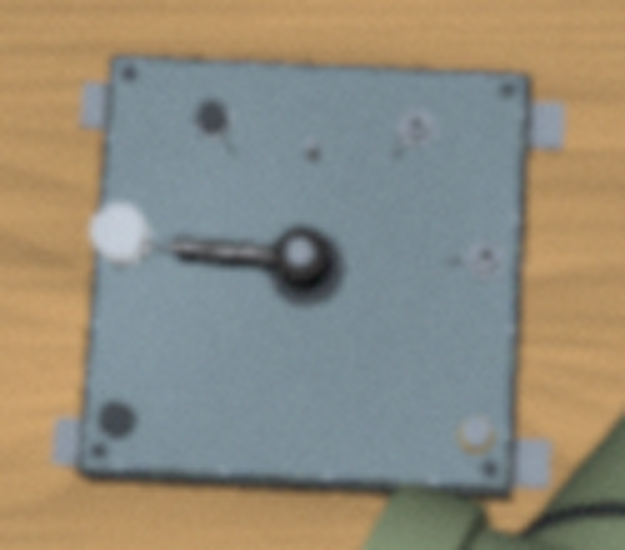

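View pics/scene6.png

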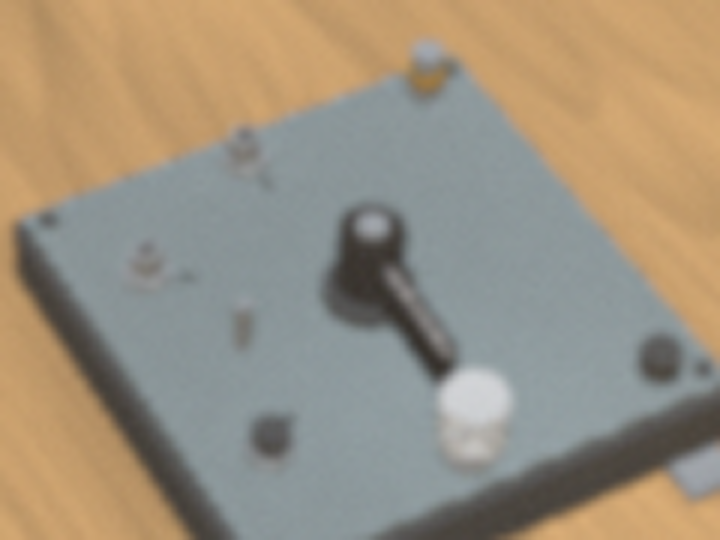

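```bash
python3 - <<'E'
from mv import *
import pickle
fs=pickle.load(open("f6.pkl","rb"))
cfg={"top":(235,185,300,230,11),"scene":(325,190,380,250,9)}
def box(q):
    b=np.pi+Y+q;u=np.array([np.cos(b),np.sin(b)]);n=np.array([-u[1],u[0]])
    return [[*(ax+r*u+s*.006*n),.086] for r,s in ((.017,1),(.082,1),(.082,-1),(.017,-1))]
for n,(x0,y0,x1,y1,s) in cfg.items():
    f=fs[n]; a=np.asarray(f["pixels"])[y0:y1,x0:x1]
    a=cv2.resize(a,None,fx=s,fy=s,interpolation=cv2.INTER_CUBIC)
    P=((proj(f,box(-1.66))-[x0,y0]+.5)*s).round().astype(int)
    cv2.polylines(a,[P.reshape(-1,1,2)],True,(0,0,255),1)
    b=np.pi+Y-1.66
    c=[[*(ax+.112*np.array([np.cos(b),np.sin(b)])),.094]]
    C=((proj(f,c)-[x0,y0]+.5)*s).round().astype(int)[0]; cv2.circle(a,tuple(map(int,C)),4,(0,0,255),1)
    cv2.imwrite(f"pics/{n}7.png",a)
E
```

```text
(no output)
```

View pics/top7.png

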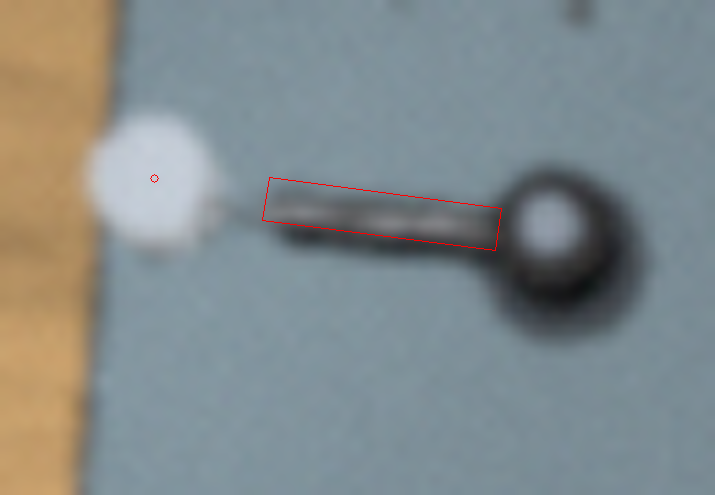

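View pics/scene7.png

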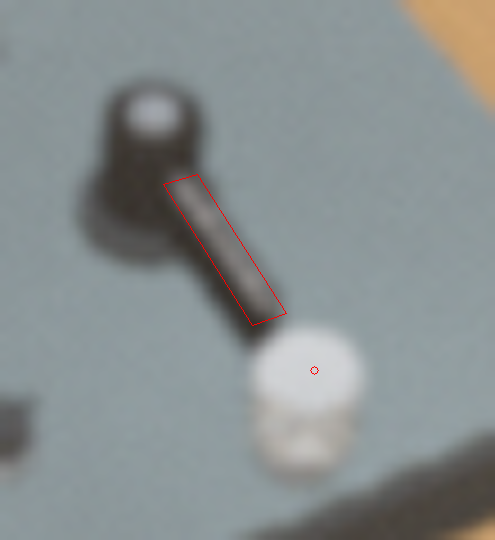

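The prediction overlay for −1.66 suggests the arm stops a little short (about −1.63). I'll fit the bar's silhouette in both views to quantify this.

```bash
cat > armfit.py <<'E'
from mv import *
import pickle,sys
from scipy.optimize import least_squares
SS=8
def render(f,win,q,a0):
    x0,y0,x1,y1=win
    b=np.pi+Y+q;u=np.array([np.cos(b),np.sin(b)]);n=np.array([-u[1],u[0]])
    m=np.zeros(((y1-y0)*SS,(x1-x0)*SS),np.float32)
    def fill(P):
        p=((proj(f,P)-[x0,y0]+.5)*SS); h=cv2.convexHull(p.astype(np.float32))
        cv2.fillConvexPoly(m,(h*16).round().astype(np.int32),1.0,lineType=cv2.LINE_AA,shift=4)
    fill([[*(a0+r*u+s*.006*n),z] for r in (.0,.082) for s in (1,-1) for z in (.064,.086)])
    t=np.linspace(0,2*np.pi,40)
    fill([[a0[0]+.017*np.cos(k),a0[1]+.017*np.sin(k),z] for k in t for z in (.056,.098)])
    m=cv2.GaussianBlur(m,(0,0),SS*1.0)
    return cv2.resize(m,(x1-x0,y1-y0),interpolation=cv2.INTER_AREA)
def fit(fs,q0,rlo=.026,rhi=.088):
    for names in (["top"],["scene"],["top","scene"]):
        data=[]
        for n in names:
            f=fs[n]; c=proj(f,[[*ax,.075]])[0]; win=(int(c[0])-45,int(c[1])-45,int(c[0])+45,int(c[1])+45)
            g=cv2.cvtColor(np.asarray(f["pixels"]),cv2.COLOR_BGR2GRAY).astype(np.float32)[win[1]:win[3],win[0]:win[2]]
            # weights: near bar
            b=np.pi+Y+q0;u=np.array([np.cos(b),np.sin(b)]);w=np.zeros_like(g)
            p=(proj(f,[[*(ax+r*u),.075] for r in (rlo,rhi)])-[win[0],win[1]]).round().astype(int)
            cv2.line(w,tuple(map(int,p[0])),tuple(map(int,p[1])),1,13)
            # exclude bright load
            w[cv2.dilate((g>170).astype(np.uint8),np.ones((5,5)))>0]=0
            bg=np.median(g); data.append((f,win,np.clip((bg-g)/(bg-50),-.2,1),w>0))
        def res(p):
            out=[]
            for f,win,d,w in data:
                m=render(f,win,p[0],ax+p[1:3]/1000)*p[3]
                out.append((m-d)[w])
            return np.concatenate(out+[p[1:3]*.3])
        r=least_squares(res,[q0,0,0,.9],diff_step=[.01,.3,.3,.02],x_scale=[.1,1,1,.3])
        best=r.x; print(names,"q %.3f dax(mm) %.1f %.1f amp %.2f cost %.2f"%(*best,r.cost))
if __name__=="__main__":
    fit(pickle.load(open(sys.argv[1],"rb")),float(sys.argv[2]))
E
sed -i 's/diff_step=\[.01,.3,.3,.02\],//' armfit.py; sed -i 's/r=least_squares(res,/r=least_squares(res,/; s/x_scale=\[.1,1,1,.3\]/x_scale=[.1,1,1,.3],diff_step=1e-2/' armfit.py
sed -i 's/\[q0,0,0,.9\]/[q0,.5,.5,.9]/' armfit.py
for q in -1.58 -1.66; do python3 armfit.py f6.pkl $q; done; python3 armfit.py f0.pkl -0.03
```

```text
['top'] q -1.597 dax(mm) 0.0 0.0 amp 0.63 cost 7.56
['scene'] q -1.674 dax(mm) -0.0 0.5 amp 0.72 cost 5.45
['top', 'scene'] q -1.606 dax(mm) 1.0 0.2 amp 0.67 cost 14.97
['top'] q -1.615 dax(mm) -0.8 -0.1 amp 0.64 cost 7.33
['scene'] q -1.674 dax(mm) -0.0 0.0 amp 0.72 cost 5.53
['top', 'scene'] q -1.632 dax(mm) -0.3 0.2 amp 0.67 cost 14.77
['top'] q -0.034 dax(mm) -0.0 -0.7 amp 0.72 cost 7.54
['scene'] q -0.019 dax(mm) 1.0 -0.1 amp 0.73 cost 5.49
['top', 'scene'] q -0.005 dax(mm) 1.6 0.3 amp 0.72 cost 13.51
```

Fits give −1.60 (top) to −1.67 (scene), combined −1.63; fingertip kinematics give −1.65. That is within about 0.03 rad (3 mm at the port) of −1.66, so the arm points at the load. Now I check the knob estimate with an overlay.

```bash
python3 - <<'E'
from mv import *
import pickle
fs=pickle.load(open("f0.pkl","rb"))
out=[]
k=np.array([.473,-.317]); h=.188
for n,(x0,y0,s) in {"top":(385,165,8),"scene":(245,122,8)}.items():
    f=fs[n]; a=np.asarray(f["pixels"])[y0:y0+70,x0:x0+48]
    if n=="scene": a=np.asarray(f["pixels"])[y0:y0+70,x0:x0+48+10][:, :48+4]
    a=cv2.resize(a,None,fx=s,fy=s,interpolation=cv2.INTER_CUBIC)
    def line(P,c):
        p=((proj(f,P)-[x0,y0]+.5)*s).round().astype(np.int32); cv2.polylines(a,[p.reshape(-1,1,2)],True,c,1)
    t=np.linspace(0,2*np.pi,40)
    line([[k[0]+.016*np.cos(q),k[1]+.016*np.sin(q),.071] for q in t],(0,255,255))
    c0=k+.06*np.array([np.cos(h),np.sin(h)])
    e=np.array([np.cos(h),np.sin(h)]);g=np.array([-e[1],e[0]])
    line([[*(c0+i*.085*e+j*.0425*g),.02] for i,j in((1,1),(1,-1),(-1,-1),(-1,1))],(0,0,255))
    out.append(a)
cv2.imwrite("pics/knob.png",np.hstack(out)[:560,:800])
rows([[.473,-.317,.17],[.473,-.317,.085]],3.006)
E
```

```text
t 7.5 pos [ 0.4735 -0.1979  0.1694] rot [ 3.141 -0.     3.006] F [-0.1  1.1  0.4] w 0.0002
[ 0.473 -0.317  0.17 ] -> mm [ -15.6 -118.1   -0.7]
[ 0.473 -0.317  0.085] -> mm [ -15.6 -118.1   84.3]
rz deg 0.0
```

View pics/knob.png

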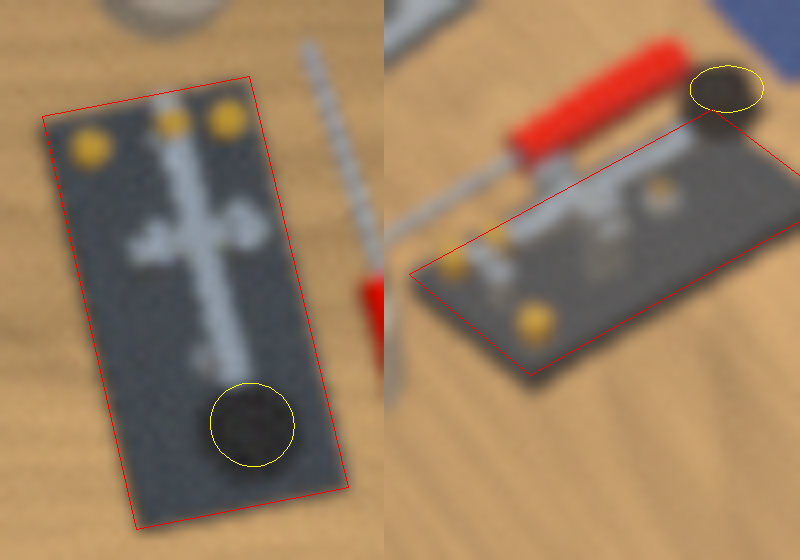

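The overlay fits the knob in both views: top circle centred at crop (252,425), scene ellipse at (727,89) against a seen centre of about (722,90). I go above it and descend.

```bash
python3 -m creep '[{"rx":0,"ry":0,"rz":0,"tx":-5,"ty":-35,"tz":0,"hand":1},{"rx":0,"ry":0,"rz":0,"tx":-10,"ty":-75,"tz":0,"hand":1},{"rx":0,"ry":0,"rz":0,"tx":-14,"ty":-107,"tz":0,"hand":1},{"rx":0,"ry":0,"rz":0,"tx":-15.5,"ty":-118,"tz":10,"hand":1},{"rx":0,"ry":0,"rz":0,"tx":-15.5,"ty":-118,"tz":40,"hand":1},{"rx":0,"ry":0,"rz":0,"tx":-15.5,"ty":-118,"tz":70,"hand":1},{"rx":0,"ry":0,"rz":0,"tx":-15.5,"ty":-118,"tz":82,"hand":1},{"rx":0,"ry":0,"rz":0,"tx":-15.5,"ty":-118,"tz":82,"hand":1}]'
python3 - <<'E'
from mv import *
rows([[.473,-.317,.071],[.473,-.317,.0646]],3.006)
f=viewer.grab_frame("scene"); a=np.asarray(f["pixels"])
cv2.imwrite("pics/scene8.png",cv2.resize(a[95:175,230:320],None,fx=7,fy=7,interpolation=cv2.INTER_CUBIC))
E
```

```text
clock: 8.3
position: [0.4726, -0.3165, 0.086]
tool_rot: [3.14, -0.003, 3.007]
force: [0.2, 0.2, 0.5]
grip_width: -0.0
t 8.3 pos [ 0.4726 -0.3165  0.086 ] rot [ 3.140e+00 -3.000e-03  3.007e+00] F [0.2 0.2 0.5] w -0.0
[ 0.473 -0.317  0.071] -> mm [-0.5 -0.5 15. ]
[ 0.473  -0.317   0.0646] -> mm [-0.5 -0.5 21.4]
rz deg 0.1
```

View pics/scene8.png

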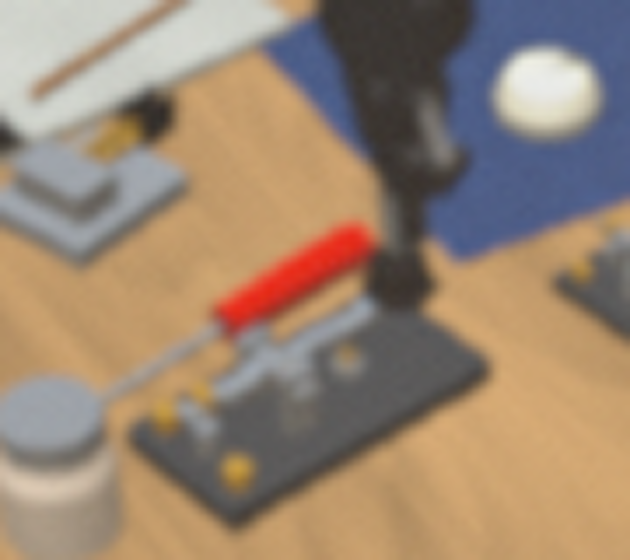

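The fingertip is directly over the knob at crop (402,265). Now I press slowly while watching the force: first 15 mm to contact, then further.

```bash
python3 -m creep '[{"rx":0,"ry":0,"rz":0,"tx":0,"ty":0,"tz":6,"hand":1},{"rx":0,"ry":0,"rz":0,"tx":0,"ty":0,"tz":11,"hand":1},{"rx":0,"ry":0,"rz":0,"tx":0,"ty":0,"tz":15,"hand":1},{"rx":0,"ry":0,"rz":0,"tx":0,"ty":0,"tz":18,"hand":1},{"rx":0,"ry":0,"rz":0,"tx":0,"ty":0,"tz":18,"hand":1},{"rx":0,"ry":0,"rz":0,"tx":0,"ty":0,"tz":18,"hand":1}]'
python3 -c "
from mv import *
rows([])"
```

```text
clock: 8.95
position: [0.4729, -0.3183, 0.0694]
tool_rot: [-3.142, -0.0, 3.005]
force: [-2.0, 0.9, 3.4]
grip_width: -0.0003
t 8.95 pos [ 0.4729 -0.3183  0.0694] rot [-3.142 -0.     3.005] F [-2.   0.9  3.4] w -0.0003
```

```bash
python3 -m creep '[{"rx":0,"ry":0,"rz":0,"tx":0,"ty":0,"tz":1,"hand":1},{"rx":0,"ry":0,"rz":0,"tx":0,"ty":0,"tz":2,"hand":1},{"rx":0,"ry":0,"rz":0,"tx":0,"ty":0,"tz":2,"hand":1}]'
python3 -m creep '[{"rx":0,"ry":0,"rz":0,"tx":0,"ty":0,"tz":0.5,"hand":1},{"rx":0,"ry":0,"rz":0,"tx":0,"ty":0,"tz":1,"hand":1},{"rx":0,"ry":0,"rz":0,"tx":0,"ty":0,"tz":1,"hand":1}]'
python3 -c "
from mv import *
rows([])"
```

```text
clock: 9.25
position: [0.4728, -0.3184, 0.0673]
tool_rot: [-3.141, -0.0, 3.005]
force: [-2.5, -0.9, 4.5]
grip_width: -0.0
clock: 9.55
position: [0.4729, -0.3184, 0.0663]
tool_rot: [-3.141, -0.0, 3.005]
force: [-4.2, -0.5, 4.5]
grip_width: 0.0002
t 9.55 pos [ 0.4729 -0.3184  0.0663] rot [-3.141 -0.     3.005] F [-4.2 -0.5  4.5] w 0.0002
```

```bash
python3 -m creep '[{"rx":0,"ry":0,"rz":0,"tx":0.8,"ty":-0.2,"tz":0,"hand":1},{"rx":0,"ry":0,"rz":0,"tx":1.0,"ty":-0.3,"tz":0.5,"hand":1},{"rx":0,"ry":0,"rz":0,"tx":1.0,"ty":-0.3,"tz":0.5,"hand":1}]'
python3 -m creep '[{"rx":0,"ry":0,"rz":0,"tx":0,"ty":0,"tz":0.5,"hand":1},{"rx":0,"ry":0,"rz":0,"tx":0.2,"ty":0,"tz":0.5,"hand":1},{"rx":0,"ry":0,"rz":0,"tx":0.2,"ty":0,"tz":0.5,"hand":1}]'
python3 - <<'E'
from mv import *
rows([])
E
```

```text
clock: 9.85
position: [0.4725, -0.3184, 0.0659]
tool_rot: [-3.141, 0.001, 3.006]
force: [1.7, 0.6, 4.1]
grip_width: 0.0004
clock: 10.15
position: [0.4724, -0.3184, 0.0655]
tool_rot: [-3.141, 0.001, 3.006]
force: [2.6, -0.6, 4.3]
grip_width: 0.0001
t 10.15 pos [ 0.4724 -0.3184  0.0655] rot [-3.141e+00  1.000e-03  3.006e+00] F [ 2.6 -0.6  4.3] w 0.0001
```

```bash
python3 -m creep '[{"rx":0,"ry":0,"rz":0,"tx":-0.3,"ty":0,"tz":0.5,"hand":1},{"rx":0,"ry":0,"rz":0,"tx":-0.3,"ty":0,"tz":0.7,"hand":1},{"rx":0,"ry":0,"rz":0,"tx":-0.3,"ty":0,"tz":0.7,"hand":1}]'
python3 -m creep '[{"rx":0,"ry":0,"rz":0,"tx":0,"ty":0,"tz":0.5,"hand":1},{"rx":0,"ry":0,"rz":0,"tx":0,"ty":0,"tz":0.7,"hand":1},{"rx":0,"ry":0,"rz":0,"tx":0,"ty":0,"tz":0.7,"hand":1}]'
python3 - <<'E'
from mv import *
rows([])
E
```

```text
clock: 10.45
position: [0.4725, -0.3185, 0.0651]
tool_rot: [-3.141, 0.001, 3.006]
force: [-0.8, 1.1, 12.1]
grip_width: 0.0002
clock: 10.75
position: [0.4725, -0.3185, 0.0647]
tool_rot: [-3.141, 0.001, 3.005]
force: [-2.2, 2.1, 19.5]
grip_width: -0.0001
t 10.75 pos [ 0.4725 -0.3185  0.0647] rot [-3.141e+00  1.000e-03  3.005e+00] F [-2.2  2.1 19.5] w -0.0001
```

Force jumped from 4 to 19.5 N with the tip at z = 0.0647, so the lever is on its stop. Last look before handing in.

```bash
python3 - <<'E'
from mv import *
import armfit,pickle
fs={n:viewer.grab_frame(n) for n in ("scene","top")}
pickle.dump(fs,open("f9.pkl","wb"))
armfit.fit(fs,-1.64)
rows([])
a=cv2.resize(np.asarray(fs["scene"]["pixels"])[95:285,225:415],None,fx=2.1,fy=2.1,interpolation=cv2.INTER_CUBIC)
b=cv2.resize(np.asarray(fs["top"]["pixels"])[140:330,235:425],None,fx=2.1,fy=2.1,interpolation=cv2.INTER_CUBIC)
cv2.imwrite("pics/last.png",np.hstack([a,b]))
# key shift check
g0=cv2.cvtColor(np.asarray(pickle.load(open("f0.pkl","rb"))["scene"]["pixels"]),6).astype(np.float32)[135:175,247:285]
g1=cv2.cvtColor(np.asarray(fs["scene"]["pixels"]),6).astype(np.float32)[135:175,247:285]
print("shift px",cv2.phaseCorrelate(g0,g1,cv2.createHanningWindow((38,40),cv2.CV_32F)))
E
```

```text
['top'] q -1.598 dax(mm) 0.0 0.1 amp 0.63 cost 7.30
['scene'] q -1.678 dax(mm) 0.0 1.1 amp 0.72 cost 5.39
['top', 'scene'] q -1.624 dax(mm) -0.0 0.3 amp 0.67 cost 14.55
t 10.85 pos [ 0.4724 -0.3185  0.0647] rot [-3.141e+00  1.000e-03  3.006e+00] F [-3.   1.8 20. ] w 0.0001
shift px ((0.07901744777624842, 0.02641967302706405), 1.0605014687776566)
```

View pics/last.png

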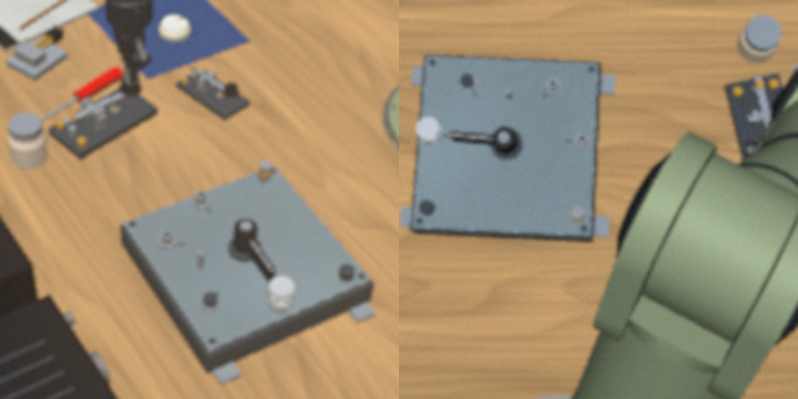

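The picture shows the switch arm pointing at the load (scene crop 281,290; top crop 428,128). The fingertip is on the larger key's knob (scene crop 132,90). The key has not shifted (0.1 px), and the bystanders are in place.

```bash
python3 -c "
from workcell import bot
print(bot.job_done())"
```

```text
the job is handed in; nothing more can be done
None
```

I pushed the switch arm clockwise with the shut fingertips until it pointed at the port with the dummy load, the +85° one, where the target is −1.66 rad. Then I pressed the larger key's knob down onto its stop and handed the job in still holding it, at about 10.9 s on the clock.

**Switch arm:** the final checks disagree slightly. The top view gives −1.60, the scene view −1.68, the two together −1.62, and the fingertip position at the end of the push −1.65. The error is therefore most likely within about 0.04 rad, or 4 mm at the port; the top view alone would make it 0.06. I did not correct it further.

**Key:** the tip force jumped from about 4 N to 20 N at a tip height of 64.7 mm, which means the lever is on its stop. There was up to about 4 N of sideways force while pressing, which I eased, and the last reading was about 3 N. The key shifted only 0.1 px between the first and last scene pictures. The bystanders look undisturbed by eye; I did not measure them.

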